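# Fit the return spring of a translation stage

### The arm

A 6-joint arm with a two-finger parallel gripper is mounted at the origin on the work surface. World frame = base frame: x ahead of the robot, y to its left, z up, the work surface at z = 0. Lengths are in m, angles in rad, forces in N, time in s.
With the tool pointing down it reaches from about 0.375 to 0.975 m from the base axis. Payload 3.8 kg.
Tool frame: the origin (TCP) lies on the mounting face of the last link; the fingertips stand 173 mm ahead of it and the grasp point (between the pads) lies 155 mm ahead of it; z points along the fingers, y is the direction in which the jaws open and shut (so a half turn about z gives the same grasp; the last joint's range is limited). The gripper opens to 85 mm and grips with 20 to 120 N. Pads are 22 mm wide; open, the fingers measure 114 mm over their backs; the gripper's body (76 mm by 85 mm) begins 54 mm behind the grasp point. The pads swing forward as they close: fully open they stand 13 mm farther back than shut.
Start: joints at [-0.037, 0.264, 1.604, -0, 1.274, -0.037], TCP at [0.675, -0, 0.405] pointing down, gripper open.
Joint ranges: [-2.63, 2.63], [-0.94, 2.18], [0.31, 2.57], [-1.31, 4.45], [0, 2.66], [-2.55, 2.55]. Speed limits (rad/s): [2.57, 2.57, 3.14, 3.14, 3.14, 3.14].

### API

Orientations are given as a rotation vector (axis times angle).
In Python, from workcell import bot, imaging, order gives the robot as it stands. The module is installed in compiled form; this text tells all that it offers.
- The arm moves only by the shell command python3 -m creep 'ROWS' [OPENING] [FORCE]. ROWS is JSON, a list of rows, each an object with "slide": the shift along the tool's x, y, z each as a share of 25 mm, from -1 to 1, a list of three; "angular": the turn, a rotation vector about the tool's x, y, z each as a share of 4 degrees, from -1 to 1, a list of three. A call has 1 to 5 rows; each row shifts and turns the commanded pose from where the row before left it, along the tool's axes as they then stand; what a row does not reach is not made up. A row lasts 1/12 s, in which the tool goes at most 41.7 mm and 7.16 degrees, less where a joint would pass 70% of its speed; a pose out of reach is approached as far as the arm can. A call with a number of a shift or a turn outside -1 to 1 is refused whole. A call with a gripper value outside its range is refused whole. OPENING is the closure, from -1 (fully open) to 1 (shut), set as the call begins (- or left out, the last holds). The fingers move at their own pace and stop on an object; FORCE is the grip in N (left out, the last holds). Time passes only in rows, so rows that do not move let the fingers close. It gives the time, the measured TCP pose, the force and the opening at its end, in the units of the state.
- bot.read_state(): the state, without advancing time (a new reading comes with each control period).
- imaging.read_camera(name): name is "scene" or "side" or "wrist"; returns (picture, depth): 400x640x3 uint8, red, green, blue; 400x640 float32, m along the optical axis (not along the pixel's ray), 0 where there is no reading.
- imaging.camera_model(name): a dict with "fovy" (degrees; the focal length in pixels is half the picture's height over the tangent of half this angle, whatever the lens; pixels are square), "cx", "cy" (the principal point, pixels), "camera_from_world" (4x4, takes a point from world to camera coordinates); the wrist camera has in their place "tool_from_camera" (4x4, takes a point from camera to tool coordinates, whose origin is the TCP and whose axes are the flange's). Camera axes: x right, y down, z forward; pixel columns grow to the right and rows downward; lengths in m; the calibration is good to about 2 mm. A picture is of the moment at which its call begins: read the wrist's pose just before it. camera_model takes no time and is no camera call.
- order.finish_job(): hands the job in, once; it reports no verdict.
The state is a dict: "time": time; "q": joint angles; "joint_vel": joint speeds; "joint_torque": joint torques, N m; "tool_pos": TCP position; "tcp_rot": TCP orientation; "wrist_force": force on the tool from outside, world axes, zero at the start; "torque": the same for the moment, N m; "width": opening from 0.0 (shut) to 1.0 (fully open).
Only numpy, scipy, OpenCV 4.12 (cv2) and the standard library are available. Lean on these libraries where they do the work, as an engineer would, in place of code of your own. Each camera call takes 0.05 s, during which the arm holds its last target.

### The job

Fit the return spring to the translation stage: lower the spring's bent leg fully into the hole in the carriage's groove, feeling gently along the groove for the hole, then stretch the spring and set its eye right down over the headed post, so that the spring draws the carriage home against its stop. Press on the stage gently, never stretch the spring by more than 40 mm, let go, and leave the other things on the table where they are.

Things in the scene. Friction and masses are not known exactly. Their poses are not given: they have to be found in the camera images.
- stage: black translation stage fixed to the table, 260 x 100 mm, 60 mm high at most; origin under the centre of its base, x along the travel (from carriage to post), z up. The flat top of its anchor block is 46 mm above the table, x = 5 to 110 mm, y = -33 to 33 mm. Between carriage and anchor block the base is only 16 mm high
- groove_mid (a point): middle of the cross groove in the bare aluminium plate on the carriage, level with the plate's top (46 mm above the table), axes as the stage's. The groove runs along y, 9 mm wide (x +-4.5), 3 mm deep. A round 8 mm through hole is in its floor (5 mm thick, free below), but up to 12.5 mm either way along y from this point: exact place unknown. Plate top: x = -16 to 34 mm
- carriage (a joint): distance in m of the carriage from its stop (0 = home against the stop, at most 0.018); it grows as the carriage moves away from the post; the slide rubs with about 2.5 N
- post (a point): foot of the upright steel post on the anchor block, on the block's top face; axes as the stage's. Neck 7 mm thick and 7 mm tall, on it a round head 10 mm wide and 3 mm thick, so the post is 10 mm tall in all. With the carriage home it stands 145 mm in x from groove_mid
- spring: loose steel tension spring lying level, 134 mm long, 95 g: two end blocks 22 (x) x 14 (y) x 20 mm high, 58 mm of coil between. Origin: centre of the first block's underside; x towards the eye, z up. A 5.5 mm wire leaves this block at -x and bends straight down: the leg, axis at x = -20 mm, flat tip 13 mm below the block's underside. It stretches but does not bend
- spring_leg (a point): centre of the leg's flat round tip, axes as the spring's; at the start it hangs free past the end of the riser. With the leg fully home it is 13 mm below groove_mid's level; resting on the groove's floor beside the hole it is 3 mm below
- spring_eye (a point): centre of the underside of the eye, axes as the spring's: a flat ring 5 mm thick, 15 mm inside, 22 mm outside, level with the underside of the second end block, whose centre lies 20 mm from this point towards the leg (-x). Unstretched, the leg and the eye's centre are 120 mm apart
- spring_end (a joint): stretch of the spring in m (0 = unstretched); it pulls with about 2 N plus 0.26 N per mm; stretching it over 0.040 ruins it
- riser: dark steel block fixed to the table on which the spring lies at the start, 100 mm (x) x 28 mm x 30 mm high; origin under its centre
- hex_key: black L-shaped hex key, 88 mm long, lying flat; origin near its middle; to be left alone
- lens_cap: black round lens cap, 34 mm wide, 10 mm high; origin under its centre; to be left alone
- mirror_mount: mirror mount on a post with round base, 116 mm high; origin under its base; to be left alone
- screw_tray: grey open tray, 70 x 100 x 28 mm; origin under its centre; to be left alone
- spanner: steel spanner, 150 mm long; to be left alone
- detector: black detector box, 50 x 70 x 32 mm; origin under its centre; to be left alone
- post_clamp: black clamp foot with short upright steel post, 90 mm high; origin under its foot; to be left alone
Things that resemble listed ones, but are neither listed nor needed, are in the scene too. What is shaped like the spring but orange or yellow is not meant.

How it is judged:
By the outcome, as a careful person would: the job done as asked, in the order asked, and still so for the second after the job is handed in, with the robot touching nothing.
It also fails if it takes over 67 s, if anything falls off the work surface, if the arm or the gripper's body presses on something with over 40 N, if the wrist force passes 120 N, or if a joint passes its speed limit or range.

## Working session

There is one attempt and no reset: what is moved stays moved. The work goes in short steps, Python scripts to look and compute and a shell command to move; the robot and the scene stay as the last step left them, time stands still between calls to the robot, and variables do not carry over. Pictures are saved under pics/ and viewed, and the job is handed in when it is done.

```bash
mkdir -p pics
python3 - <<'E'
from workcell import bot, imaging, order
import cv2, numpy as np
s=bot.read_state(); print(s)
for n in ("scene","side","wrist"):
    p,d=imaging.read_camera(n); cv2.imwrite(f"pics/{n}0.png",p[:,:,::-1]); np.save(f"pics/{n}0.npy",d)
    print(n,imaging.camera_model(n))
E
```

```text
{'time': 0.0, 'q': array([-3.68937616e-02,  2.64787322e-01,  1.60535813e+00, -4.32837640e-05,
        1.27370484e+00, -3.68933716e-02]), 'joint_vel': array([ 0.00124307,  0.00135765, -0.0010518 ,  0.00066845,  0.00026114,
        0.00161521]), 'joint_torque': array([ 6.10465631e-04, -5.15121067e+01, -3.67308676e+01, -4.07824507e-05,
        1.31324201e-02,  1.46811578e-05]), 'tool_pos': array([6.74665786e-01, 7.47892292e-06, 4.03347135e-01]), 'tcp_rot': array([-2.22027733, -2.2203047 ,  0.00245975]), 'wrist_force': array([-0.06169327, -0.88890512, -0.46978569]), 'torque': array([ 0.03383706,  0.00972998, -0.03645103]), 'width': 0.9987380884894657}
scene {'fovy': 56.0888185569898, 'cx': 313.7123526229908, 'cy': 199.2069796248265, 'camera_from_world': array([[-0.72985593,  0.68342718, -0.01541465,  0.36732586],
       [ 0.56398374,  0.58924916, -0.57853934, -0.2594357 ],
       [-0.38630644, -0.43094398, -0.81550881,  1.26406179],
       [ 0.        ,  0.        ,  0.        ,  1.        ]])}
side {'fovy': 56.10155457152326, 'cx': 322.2521374574043, 'cy': 199.22325052684815, 'camera_from_world': array([[-0.72085578, -0.69305417,  0.00654673,  0.36960004],
       [-0.45959202,  0.47091537, -0.75300325,  0.29114241],
       [ 0.51878908, -0.54581557, -0.65798423,  1.11566212],
       [ 0.        ,  0.        ,  0.        ,  1.        ]])}
wrist {'fovy': 68.2739457890689, 'cx': 322.9665802911162, 'cy': 196.08081426794445, 'tool_from_camera': array([[ 1.10897708e-03, -9.57920721e-01, -2.87030768e-01,
         7.36819697e-02],
       [ 9.99998314e-01,  6.42192719e-04,  1.72039220e-03,
        -6.53435098e-04],
       [-1.46367027e-03, -2.87032192e-01,  9.57919818e-01,
         2.91272949e-02],
       [ 0.00000000e+00,  0.00000000e+00,  0.00000000e+00,
         1.00000000e+00]])}
```

View pics/scene0.png

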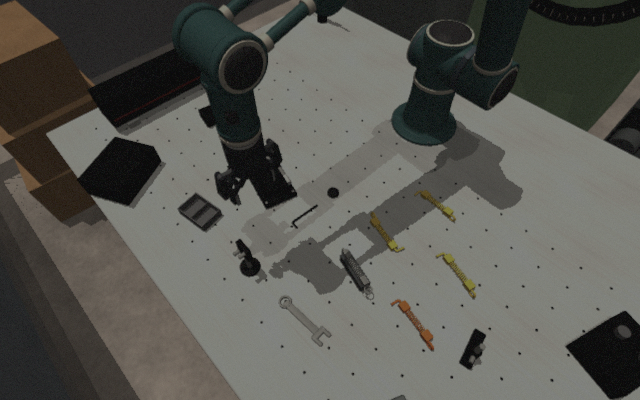

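View pics/side0.png

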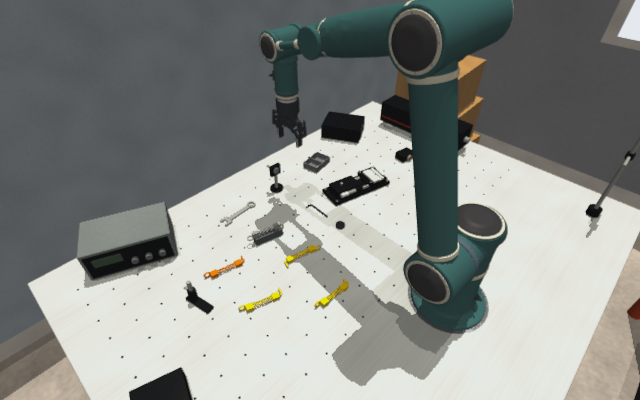

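View pics/wrist0.png

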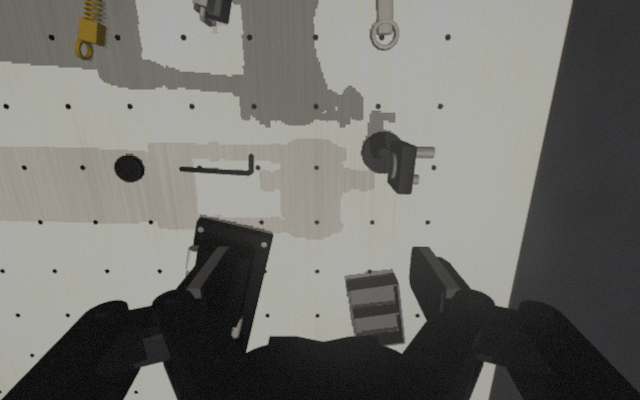

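```bash
cat > h.py <<'E'
import numpy as np, cv2
from scipy.spatial.transform import Rotation as R
from workcell import bot, imaging, order
def K(m):
    f=200/np.tan(np.radians(m['fovy']/2)); return f,m['cx'],m['cy']
def cam_pose(n,st=None):
    m=imaging.camera_model(n)
    if n!='wrist': return np.linalg.inv(m['camera_from_world'])
    T=np.eye(4);T[:3,:3]=R.from_rotvec(st['tcp_rot']).as_matrix();T[:3,3]=st['tool_pos']
    return T@m['tool_from_camera']
def ray(n,u,v,st=None):
    f,cx,cy=K(imaging.camera_model(n));W=cam_pose(n,st)
    return W[:3,3],W[:3,:3]@np.array([(u-cx)/f,(v-cy)/f,1.])
def at_z(n,u,v,z,st=None):
    o,d=ray(n,u,v,st);return o+d*(z-o[2])/d[2]
def cloud(n,dep,st=None):
    f,cx,cy=K(imaging.camera_model(n));W=cam_pose(n,st)
    v,u=np.mgrid[:400,:640]
    P=np.stack([(u-cx)/f*dep,(v-cy)/f*dep,dep],-1)
    return P@W[:3,:3].T+W[:3,3]
def proj(n,p,st=None):
    f,cx,cy=K(imaging.camera_model(n));W=np.linalg.inv(cam_pose(n,st))
    c=W[:3,:3]@np.asarray(p)+W[:3,3];return c[0]/c[2]*f+cx,c[1]/c[2]*f+cy
def snap(n,name,crop=None,k=1):
    st=bot.read_state();p,d=imaging.read_camera(n)
    np.savez(f'pics/{name}.npz',p=p,d=d,pos=st['tool_pos'],rot=st['tcp_rot'])
    save(p,name,crop,k);return st,p,d
def save(p,name,crop=None,k=1):
    if crop: u0,v0,u1,v1=crop;p=p[v0:v1,u0:u1]
    cv2.imwrite(f'pics/{name}.png',cv2.resize(p[:,:,::-1],None,fx=k,fy=k,interpolation=cv2.INTER_CUBIC))
def load(name):
    z=np.load(f'pics/{name}.npz');return dict(tool_pos=z['pos'],tcp_rot=z['rot']),z['p'],z['d']
E
python3 - <<'E'
from h import *
p=cv2.imread('pics/side0.png')[:,:,::-1]; d=np.load('pics/side0.npy');C=cloud('side',d)
save(p,'side0a',(220,140,420,260),4)
for uv in [(333,190),(380,175),(355,185),(345,187),(265,235)]: print('side',uv,C[uv[1],uv[0]].round(3))
p=cv2.imread('pics/scene0.png')[:,:,::-1]; d=np.load('pics/scene0.npy');C=cloud('scene',d)
save(p,'scene0a',(300,180,500,360),4)
for uv in [(346,255),(362,283),(355,270),(440,261),(470,290),(384,233)]: print('scene',uv,C[uv[1],uv[0]].round(3))
E
```

```text
side (333, 190) [ 0.552 -0.1    0.034]
side (380, 175) [ 0.473 -0.288  0.046]
side (355, 185) [ 0.504 -0.172  0.044]
side (345, 187) [ 0.526 -0.139  0.041]
side (265, 235) [0.56  0.229 0.028]
scene (346, 255) [0.564 0.183 0.049]
scene (362, 283) [0.589 0.259 0.048]
scene (355, 270) [0.575 0.224 0.043]
scene (440, 261) [ 0.381  0.346 -0.001]
scene (470, 290) [0.404 0.443 0.02 ]
scene (384, 233) [0.431 0.197 0.017]
```

View pics/side0a.png

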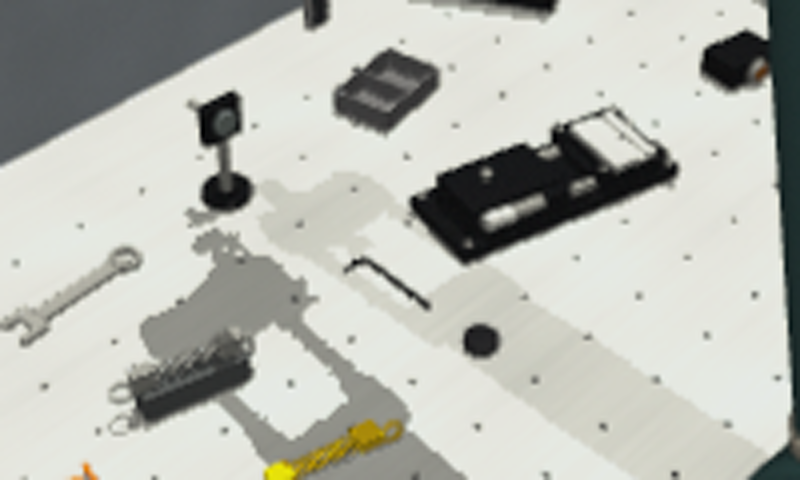

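View pics/scene0a.png

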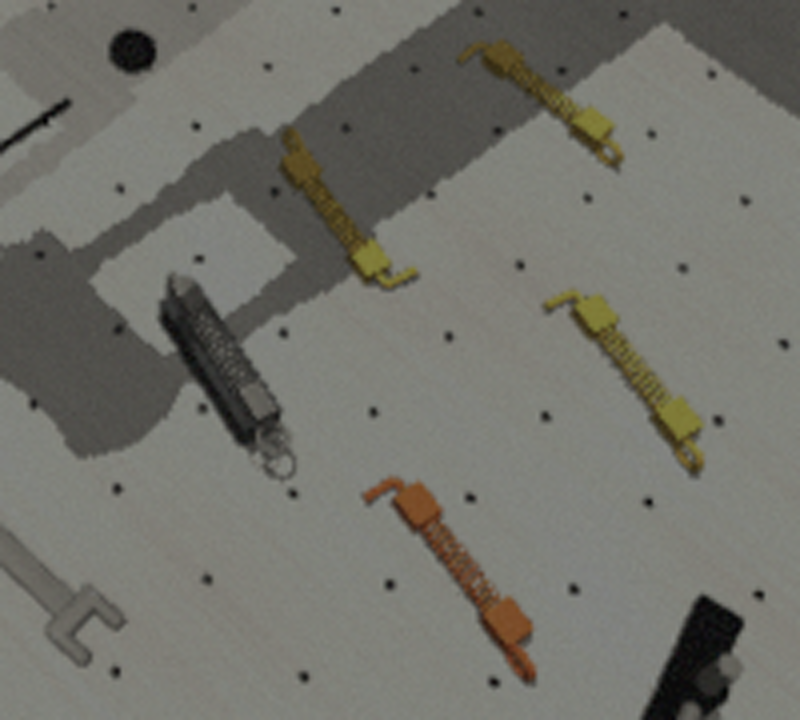

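The silver spring is on the riser at about (0.575, 0.22), with its eye towards +y. The stage has its carriage at about (0.47, -0.29) and its post towards +y, so the two point nearly the same way. I'll move the wrist camera over the spring.

```bash
python3 -m creep '[{"slide":[1,-0.6,0.5],"angular":[0,0,0.9]},{"slide":[1,-0.6,0.5],"angular":[0,0,0.9]},{"slide":[1,-0.6,0.5],"angular":[0,0,0.9]},{"slide":[1,-0.6,0.5],"angular":[0,0,0.9]},{"slide":[1,-0.2,0.5],"angular":[0,0,0.9]}]'
python3 -m creep '[{"slide":[1,0,0],"angular":[0,0,0]},{"slide":[0,0,0],"angular":[0,0,0]},{"slide":[0,0,0],"angular":[0,0,0]}]'
python3 - <<'E'
from h import *
st,p,d=snap('wrist','w1'); print(st['time'],st['tool_pos'],st['wrist_force'])
E
```

```text
time: 0.57
tool_pos: [0.6241, 0.1315, 0.3412]
tcp_rot: [-2.543, -1.842, 0.003]
wrist_force: [0.7, -1.2, -0.7]
width: 0.995
time: 0.82
tool_pos: [0.6337, 0.1554, 0.3415]
tcp_rot: [-2.539, -1.85, 0.002]
wrist_force: [-0.1, -0.4, -0.0]
width: 0.996
0.8167 [0.63373421 0.15537988 0.34151215] [-0.07933753 -0.38640456 -0.0477157 ]
```

View pics/w1.png

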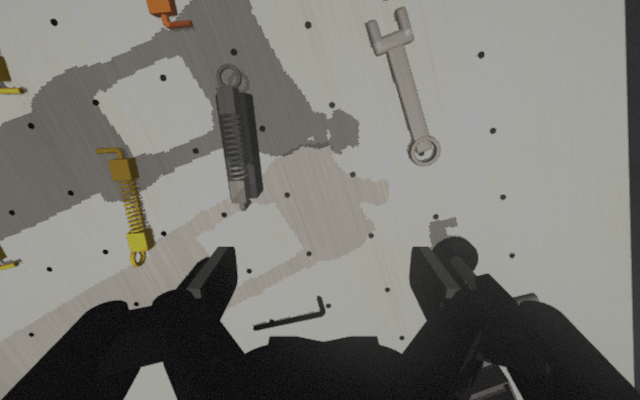

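Run:
```python
from h import *
st,p,d=load('w1'); save(p,'w1a',(180,40,300,230),4)
C=cloud('wrist',d,st)
m=(C[...,2]>.037)&(C[...,2]<.06)&(abs(C[...,0]-.575)<.08)&(abs(C[...,1]-.22)<.12)
P=C[m];r=cv2.minAreaRect(P[:,:2].astype(np.float32)*1000);print(r,P[:,2].min(),np.percentile(P[:,2],[50,90]))
for uv,z in [((229,76),.035),((243,204),.045)]: print(at_z('wrist',*uv,z,st).round(4), C[uv[1],uv[0]])
```

```text
((567.9547119140625, 221.19386291503906), (131.88693237304688, 20.316003799438477), 72.83818817138672) 0.03701109764846411 [0.04928913 0.0520922 ]
[0.5855 0.2758 0.035 ] [0.57707226 0.2818149  0.00177554]
[0.5561 0.1649 0.045 ] [0.55548471 0.16456379 0.04335823]
```

View pics/w1a.png

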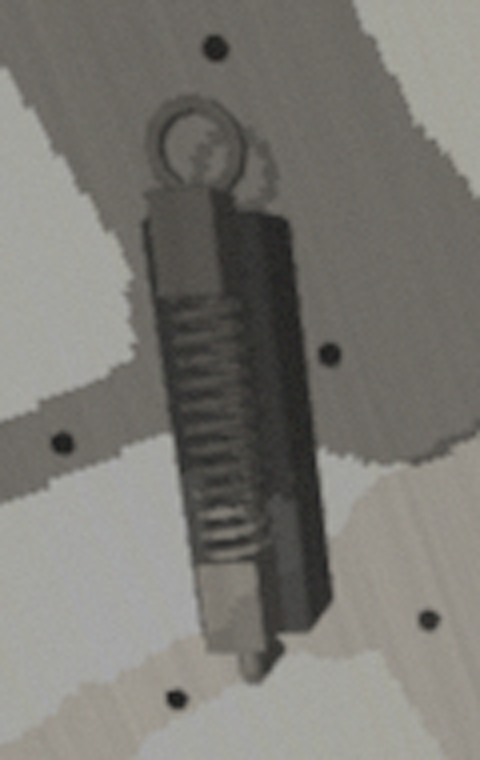

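Run:
```python
from h import *
st,p,d=load('w1')
o=lambda c:(180+c[0]/4,40+c[1]/4)
L=at_z('wrist',*o((233,606)),.05,st);E=at_z('wrist',*o((187,243)),.05,st);ring=at_z('wrist',*o((197,144)),.033,st);leg=at_z('wrist',*o((253,668)),.045,st)
print('L',L,'E',E,'ring',ring,'leg',leg,'dist',np.linalg.norm(E-L))
v=E-L;print('yaw',np.degrees(np.arctan2(v[1],v[0])), [np.degrees(np.arctan2(*(a)[1::-1])) for a in (ring-leg,ring-L)])
M=R.from_rotvec(st['tcp_rot']).as_matrix();print(np.degrees(np.arctan2(M[1,0],M[0,0])),M.round(3))
t=np.array([L[0],L[1],.206]);print('tool delta',M.T@(t-st['tool_pos'])/.025)
```

```text
L [0.55839089 0.17869586 0.05      ] E [0.57977951 0.25564568 0.05      ] ring [0.58516311 0.2760883  0.033     ] leg [0.55517575 0.16205875 0.045     ] dist 0.07986706516448366
yaw 74.46643713029952 [np.float64(75.26603233867418), np.float64(74.62959823334613)]
72.14493372649865 [[ 0.307  0.952 -0.001]
 [ 0.952 -0.307 -0.   ]
 [-0.001 -0.001 -1.   ]]
tool delta [-0.032372   -3.15022822  5.42301431]
```

```bash
python3 -m creep '[{"slide":[-1,0,0],"angular":[0,0,0]},{"slide":[-1,0,0],"angular":[0,0,0]},{"slide":[-1,0,0],"angular":[0,0,0]},{"slide":[-1,0,0],"angular":[0,0,0]},{"slide":[-1,0,0],"angular":[0,0,0]}]' >/dev/null
python3 -m creep '[{"slide":[-1,0,0],"angular":[0,0,0]},{"slide":[-1,0,0],"angular":[0,0,0]},{"slide":[-1,0,0],"angular":[0,0,0]},{"slide":[-1,0,0],"angular":[0,0,0]},{"slide":[-1,0,0],"angular":[0,0,0]}]' >/dev/null
python3 -m creep '[{"slide":[-1,0,0],"angular":[0,0,0]},{"slide":[-1,0,0],"angular":[0,0,0]},{"slide":[-1,0,0],"angular":[0,0,0]},{"slide":[-1,0,0],"angular":[0,0,0]},{"slide":[-1,0,0],"angular":[0,0,0]}]'
python3 -m creep '[{"slide":[-1,-0.2,0],"angular":[0,0,0]},{"slide":[-1,-0.2,0],"angular":[0,0,0]},{"slide":[-1,-0.2,0],"angular":[0,0,0]},{"slide":[0,0,0],"angular":[0,0,0]},{"slide":[0,0,0],"angular":[0,0,0]}]'
python3 - <<'E'
from h import *
st,p,d=snap('wrist','w2'); print(st['time'],st['tool_pos'],st['wrist_force'])
E
```

```text
time: 2.12
tool_pos: [0.5167, -0.2047, 0.3427]
tcp_rot: [2.542, 1.844, -0.0]
wrist_force: [-0.3, 0.5, 0.1]
width: 0.999
time: 2.53
tool_pos: [0.4793, -0.271, 0.3426]
tcp_rot: [2.545, 1.841, 0.0]
wrist_force: [0.7, 0.3, -0.5]
width: 1.0
2.5333 [ 0.47928621 -0.27102997  0.34256991] [ 0.74863189  0.34292864 -0.45518931]
```

View pics/w2.png

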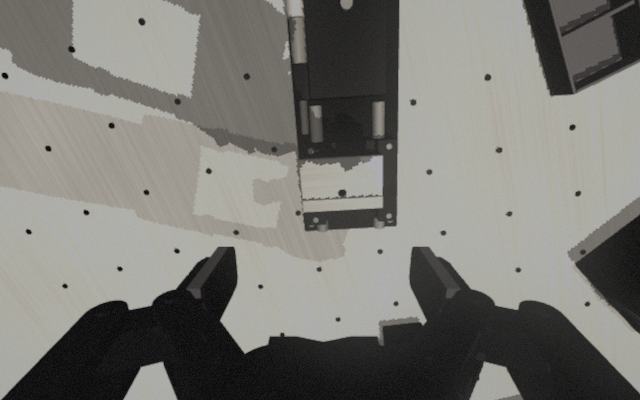

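Run:
```python
from h import *
st,p,d=load('w2'); save(p,'w2a',(280,130,410,240),6); save(p,'w2b',(280,0,410,130),6)
```

```text
(no output)
```

View pics/w2a.png

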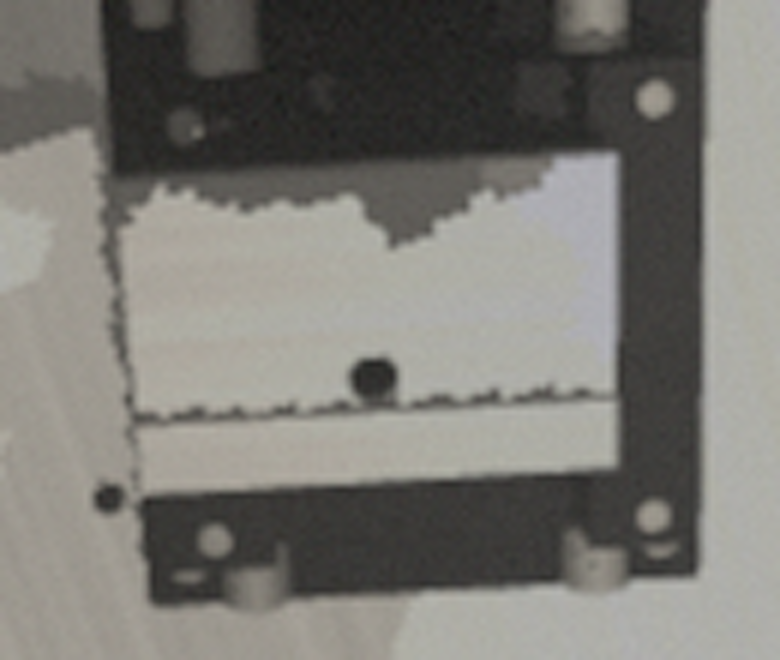

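View pics/w2b.png

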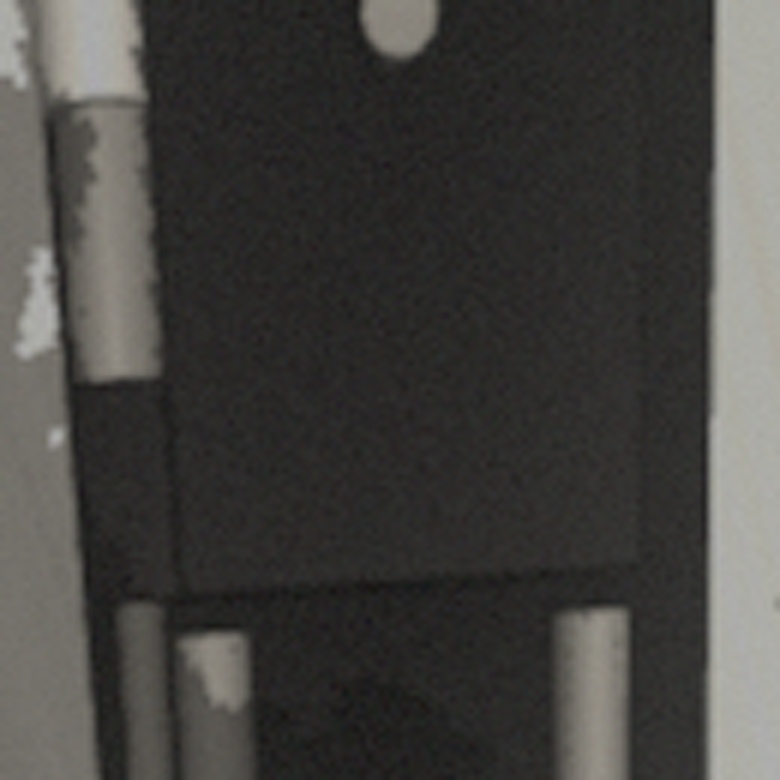

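Run:
```python
from h import *
st,p,d=load('w2')
a=lambda c,z:at_z('wrist',280+c[0]/6,130+c[1]/6,z,st)
b=lambda c,z:at_z('wrist',280+c[0]/6,0+c[1]/6,z,st)
nl,nr,fl,fr=[a(c,.046) for c in [(140,497),(618,470),(112,178),(617,153)]]
print('corners',nl,nr,fl,fr); print('len',np.linalg.norm(fl-nl),np.linalg.norm(fr-nr),'wid',np.linalg.norm(nr-nl),np.linalg.norm(fr-fl))
yaw=lambda v:np.degrees(np.arctan2(v[1],v[0]))
print('yaws',yaw(fl-nl),yaw(fr-nr),yaw(nr-nl)+90,yaw(fr-fl)+90)
h=a((374,378),.043);post=b((400,20),.056);print('hole',h,'post',post,np.linalg.norm((post-h)[:2]),yaw(post-h))
e=[b(c,.046) for c in [(178,590),(635,565),(165,380)]];print('anchor near edge',e,yaw(e[1]-e[0])+90,np.linalg.norm(e[1]-e[0]))
psi=np.radians(yaw(nr-nl)+90); X=np.array([np.cos(psi),np.sin(psi),0]);Y=np.array([-np.sin(psi),np.cos(psi),0])
c=(nl+nr+fl+fr)/4; gm=c-X*.009;print('gm',gm,'hole in gm',(h-gm)@X,(h-gm)@Y,'post',(post-gm)@X,(post-gm)@Y)
# depth checks
C=cloud('wrist',d,st)
m=(abs((C-c)@X)<.02)&(abs((C-c)@Y)<.03)&(C[...,2]>.03);print('plate z',np.median(C[m][:,2]))
# base outer edges: yaw from long edges
q=a((705,60),.016);q2=b((712,100),.016);print(yaw(q2-q))
```

```text
corners [ 0.45382112 -0.28733058  0.046     ] [ 0.52786715 -0.30687518  0.046     ] [ 0.46678063 -0.23736241  0.046     ] [ 0.5407464  -0.25765911  0.046     ]
len 0.051621380032064436 0.050873343762775046 wid 0.07658201947377086 0.07670000680637352
yaws 75.46038590311333 75.33523155657396 75.21388618702052 74.65535736378644
hole [ 0.4952584  -0.28095712  0.043     ] post [ 0.54292146 -0.1343715   0.056     ] 0.15413990627929042 71.98780105987295
anchor near edge [array([ 0.49354784, -0.19021265,  0.046     ]), array([ 0.55673147, -0.20738079,  0.046     ]), array([ 0.50081797, -0.16342693,  0.046     ])] 74.7987091671869 0.06547454566061935
gm [ 0.49500692 -0.28100879  0.046     ] hole in gm 0.00011413524361663501 -0.000229959043634062 post 0.15400976780952405 -0.008904345761301597
plate z 0.2520573713398703
75.4231303589982
```

The hole shows as a dark disc at w2 px (342, 193), in the groove and close to mid-plate. The post head is at about (347, 4). The distance between them is 154 mm, so the carriage stands about 9 mm off its stop. Next I go back and grasp the spring's leg block.

```bash
python3 -m creep '[{"slide":[1,0,0],"angular":[0,0,0]},{"slide":[1,0,0],"angular":[0,0,0]},{"slide":[1,0,0],"angular":[0,0,0]},{"slide":[1,0,0],"angular":[0,0,0]},{"slide":[1,0,0],"angular":[0,0,0]}]' >/dev/null
python3 -m creep '[{"slide":[1,-0.3,0],"angular":[0,0,0]},{"slide":[1,-0.3,0],"angular":[0,0,0]},{"slide":[1,-0.3,0],"angular":[0,0,0]},{"slide":[1,-0.3,0],"angular":[0,0,0]},{"slide":[1,-0.3,0],"angular":[0,0,0]}]' >/dev/null
python3 -m creep '[{"slide":[1,-0.2,0.4],"angular":[0,0,0]},{"slide":[1,-0.2,0.4],"angular":[0,0,0]},{"slide":[1,-0.2,0.4],"angular":[0,0,0]},{"slide":[1,-0.2,0.4],"angular":[0,0,0]},{"slide":[1,-0.2,0.4],"angular":[0,0,0]}]' >/dev/null
python3 -m creep '[{"slide":[1,0,0.4],"angular":[0,0,-0.3]},{"slide":[1,0,0.4],"angular":[0,0,-0.3]},{"slide":[1,0,0.2],"angular":[0,0,0]},{"slide":[0,0,0],"angular":[0,0,0]},{"slide":[0,0,0],"angular":[0,0,0]}]'
cat >> h.py <<'E'
def delta(t,yaw=None):
    st=bot.read_state();M=R.from_rotvec(st['tcp_rot']).as_matrix()
    print('t',round(st['time'],2),'pos',st['tool_pos'].round(4),'F',st['wrist_force'].round(2),'w',round(st['width'],3),'yaw',np.degrees(np.arctan2(M[1,0],M[0,0])).round(2),'zax',M[:,2].round(4))
    print('units',(M.T@(np.array(t)-st['tool_pos'])/.025).round(3), 'rotz', None if yaw is None else -(yaw-np.degrees(np.arctan2(M[1,0],M[0,0])))/4)
E
python3 -c "
from h import *
delta([.5584,.1787,.206],74.6)"
```

```text
time: 4.25
tool_pos: [0.5583, 0.1804, 0.2667]
tcp_rot: [-2.499, -1.903, 0.001]
wrist_force: [-0.3, 1.1, -0.9]
width: 1.0
t 4.25 pos [0.5583 0.1804 0.2667] F [-0.34  1.05 -0.95] w 1.0 yaw 74.59 zax [-1.e-03 -2.e-04 -1.e+00]
units [-0.065  0.023  2.43 ] rotz -0.003013853334142169
```

Run:
```python
from h import *
st,p,d=snap('wrist','w3');
```

```text
(no output)
```

View pics/w3.png

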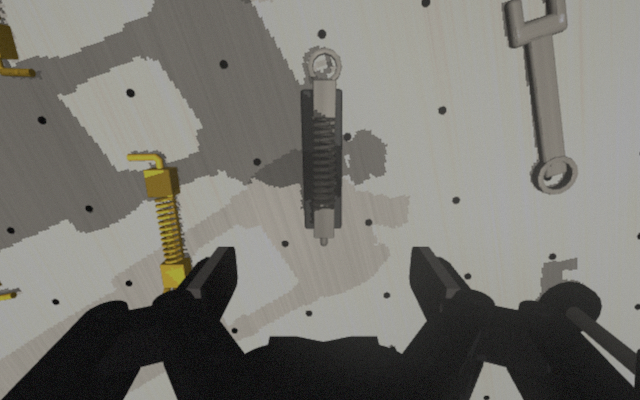

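Run:
```python
from h import *
st,p,d=load('w3'); save(p,'w3a',(290,190,360,260),8)
```

```text
(no output)
```

View pics/w3a.png

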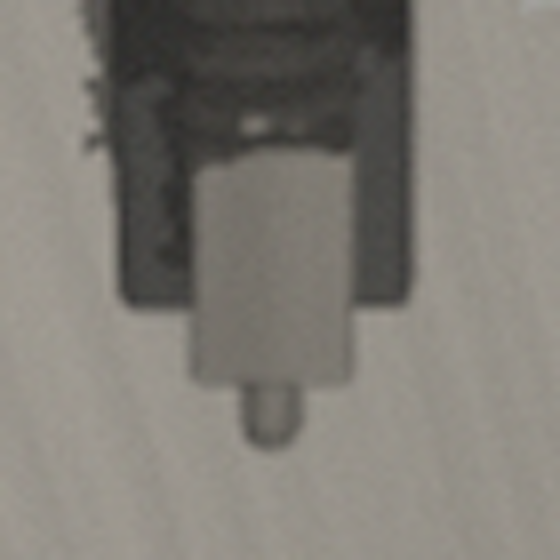

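Run:
```python
from h import *
st,p,d=load('w3')
a=lambda c,z:at_z('wrist',290+c[0]/8,190+c[1]/8,z,st)
for c in [(273,150),(273,383),(273,267),(193,300),(355,300)]: print(a(c,.05))
L=a((273,267),.05); delta([L[0],L[1],.206],74.6)
```

```text
[0.56069361 0.18845649 0.05      ]
[0.5550646  0.16785762 0.05      ]
[0.55790985 0.17826958 0.05      ]
[0.55049702 0.17715639 0.05      ]
[0.56388705 0.17347774 0.05      ]
t 4.3 pos [0.5583 0.1795 0.267 ] F [-0.21 -0.09 -0.95] w 0.999 yaw 74.52 zax [-7.e-04 -4.e-04 -1.e+00]
units [-0.05  -0.     2.441] rotz -0.018868356659432095
```

```bash
python3 -m creep '[{"slide":[-0.05,0,0.7],"angular":[0,0,0]},{"slide":[0,0,0.7],"angular":[0,0,0]},{"slide":[0,0,0.7],"angular":[0,0,0]},{"slide":[0,0,0.34],"angular":[0,0,0]},{"slide":[0,0,0],"angular":[0,0,0]}]'
python3 -m creep '[{"slide":[0,0,0],"angular":[0,0,0]},{"slide":[0,0,0],"angular":[0,0,0]},{"slide":[0,0,0],"angular":[0,0,0]},{"slide":[0,0,0],"angular":[0,0,0]},{"slide":[0,0,0],"angular":[0,0,0]}]' 1 80
python3 -m creep '[{"slide":[0,0,0],"angular":[0,0,0]},{"slide":[0,0,0],"angular":[0,0,0]},{"slide":[0,0,0],"angular":[0,0,0]},{"slide":[0,0,0],"angular":[0,0,0]},{"slide":[0,0,0],"angular":[0,0,0]}]'
```

```text
time: 4.72
tool_pos: [0.5569, 0.1763, 0.2042]
tcp_rot: [-2.502, -1.897, 0.007]
wrist_force: [-0.7, 0.7, -0.2]
width: 0.999
time: 5.13
tool_pos: [0.5588, 0.1775, 0.2072]
tcp_rot: [2.502, 1.899, 0.002]
wrist_force: [-0.6, 0.3, 0.3]
width: 0.3
time: 5.55
tool_pos: [0.5588, 0.1775, 0.2071]
tcp_rot: [2.502, 1.899, 0.002]
wrist_force: [-1.1, -0.6, 6.2]
width: 0.141
```

```bash
python3 -m creep '[{"slide":[0,0,0],"angular":[0,0,0]},{"slide":[0,0,0],"angular":[0,0,0]}]'
python3 -m creep '[{"slide":[0,0,-0.2],"angular":[0,0,0]},{"slide":[0,0,-0.4],"angular":[0,0,0]},{"slide":[0,0,-0.6],"angular":[0,0,0]},{"slide":[0,0,-0.8],"angular":[0,0,0]},{"slide":[0,0,0],"angular":[0,0,0]}]'
python3 - <<'E'
from h import *
delta([.55,.17,.26]);st,p,d=snap('wrist','w4'); st,p,d=snap('side','s4',(230,180,330,270),6)
E
```

```text
time: 5.72
tool_pos: [0.5588, 0.1775, 0.2071]
tcp_rot: [2.502, 1.899, 0.002]
wrist_force: [0.2, -0.6, 6.6]
width: 0.144
time: 6.13
tool_pos: [0.56, 0.1779, 0.2603]
tcp_rot: [2.5, 1.898, 0.01]
wrist_force: [1.1, -0.4, 0.2]
width: 0.142
t 6.13 pos [0.56   0.1779 0.2603] F [ 1.05 -0.44  0.15] w 0.142 yaw 74.4 zax [ 0.0064  0.0018 -1.    ]
units [-0.412 -0.301  0.011] rotz None
```

View pics/w4.png

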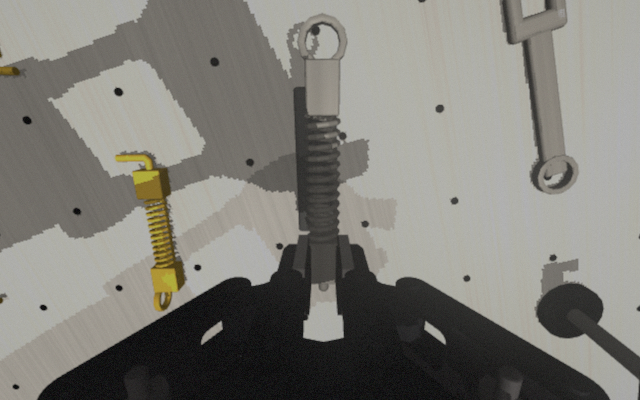

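View pics/s4.png

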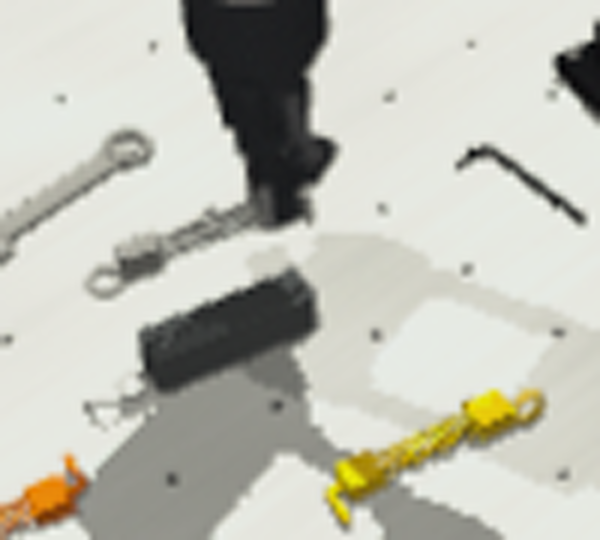

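Run:
```python
from h import *
st,p,d=load('w4'); save(p,'w4a',(280,0,370,120),6)
f,cx,cy=K(imaging.camera_model('wrist'));T=imaging.camera_model('wrist')['tool_from_camera']
v,u=np.mgrid[:400,:640];P=np.stack([(u-cx)/f*d,(v-cy)/f*d,d],-1)@T[:3,:3].T+T[:3,3]
for (uu,vv) in [(322,65),(322,85),(322,108),(312,90),(334,90)]: print((uu,vv),P[vv-1:vv+2,uu-1:uu+2].reshape(-1,3).mean(0).round(4))
def tz(u,v,z):
    dd=T[:3,:3]@np.array([(u-cx)/f,(v-cy)/f,1]);return T[:3,3]+dd*(z-T[2,3])/dd[2]
print('ring',tz(323,37,.171)); print('block near',tz(322.5,114,.156),tz(322.5,58,.156),'sides',tz(305,86,.156),tz(340,86,.156))
```

```text
(322, 65) [ 0.0897 -0.001   0.1557]
(322, 85) [ 0.0823 -0.001   0.1555]
(322, 108) [ 0.0734 -0.001   0.1556]
(312, 90) [ 0.0804 -0.005   0.1552]
(334, 90) [0.0804 0.0038 0.1558]
ring [ 0.10281481 -0.00060375  0.171     ]
block near [ 0.07103221 -0.00079756  0.156     ] [ 0.09228125 -0.0008115   0.156     ] sides [ 0.08191965 -0.00787149  0.156     ] [0.08193667 0.0062632  0.156     ]
```

View pics/w4a.png

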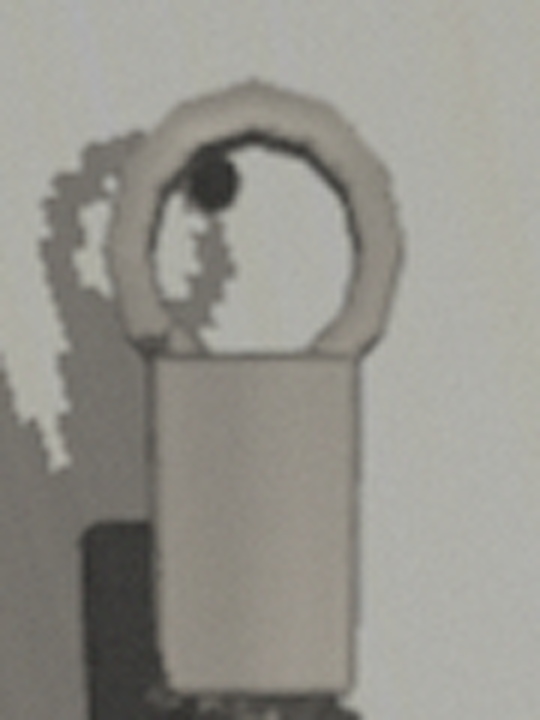

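```bash
python3 -m creep '[{"slide":[-0.5,0,-0.3],"angular":[0,0,0.1]},{"slide":[-0.8,0.1,-0.3],"angular":[0,0,0.1]},{"slide":[-1,0.2,0],"angular":[0,0,0.1]},{"slide":[-1,0.2,0],"angular":[0,0,0.1]},{"slide":[-1,0.2,0],"angular":[0,0,0.1]}]' >/dev/null
python3 -m creep '[{"slide":[-1,0.2,0],"angular":[0,0,0.1]},{"slide":[-1,0.2,0],"angular":[0,0,0]},{"slide":[-1,0.2,0],"angular":[0,0,0]},{"slide":[-1,0.2,0],"angular":[0,0,0]},{"slide":[-1,0.2,0],"angular":[0,0,0]}]' >/dev/null
python3 -m creep '[{"slide":[-1,0.2,0],"angular":[0,0,0]},{"slide":[-1,0.2,0],"angular":[0,0,0]},{"slide":[-1,0.2,0],"angular":[0,0,0]},{"slide":[-1,0.2,0],"angular":[0,0,0]},{"slide":[-1,0,0],"angular":[0,0,0]}]'
python3 -m creep '[{"slide":[-1,0,0],"angular":[0,0,0]},{"slide":[-0.8,0,0],"angular":[0,0,0]},{"slide":[-0.4,0,0],"angular":[0,0,0]},{"slide":[0,0,0],"angular":[0,0,0]},{"slide":[0,0,0],"angular":[0,0,0]}]'
python3 -c "
from h import *
delta([.5017,-.2638,.2446],72)"
```

```text
time: 7.48
tool_pos: [0.5094, -0.184, 0.2702]
tcp_rot: [-2.541, -1.845, 0.002]
wrist_force: [0.2, -0.5, -1.2]
width: 0.142
time: 7.9
tool_pos: [0.4927, -0.2347, 0.2705]
tcp_rot: [-2.542, -1.843, 0.0]
wrist_force: [-0.7, 0.4, -1.2]
width: 0.14
t 7.9 pos [ 0.4927 -0.2347  0.2705] F [-0.73  0.4  -1.21] w 0.14 yaw 71.9 zax [-0.0011  0.0012 -1.    ]
units [-0.995  0.705  1.034] rotz -0.024001345717387323
```

```bash
python3 -m creep '[{"slide":[-0.5,0.35,0.3],"angular":[0,0,0]},{"slide":[-0.5,0.35,0.3],"angular":[0,0,0]},{"slide":[0,0,0.3],"angular":[0,0,0]},{"slide":[0,0,0],"angular":[0,0,0]},{"slide":[0,0,0],"angular":[0,0,0]}]'
python3 - <<'E'
from h import *
delta([.5017,-.2638,.2446],72)
st,p,d=snap('wrist','w5'); st,p,d=snap('side','s5',(310,140,430,220),6)
E
```

```text
time: 8.32
tool_pos: [0.5018, -0.2624, 0.2476]
tcp_rot: [-2.539, -1.846, 0.001]
wrist_force: [0.6, -0.3, -0.6]
width: 0.137
t 8.32 pos [ 0.5018 -0.2624  0.2476] F [ 0.62 -0.27 -0.56] w 0.137 yaw 72.04 zax [-0.0024  0.002  -1.    ]
units [-0.054  0.012  0.121] rotz 0.010548624441145904
```

View pics/w5.png

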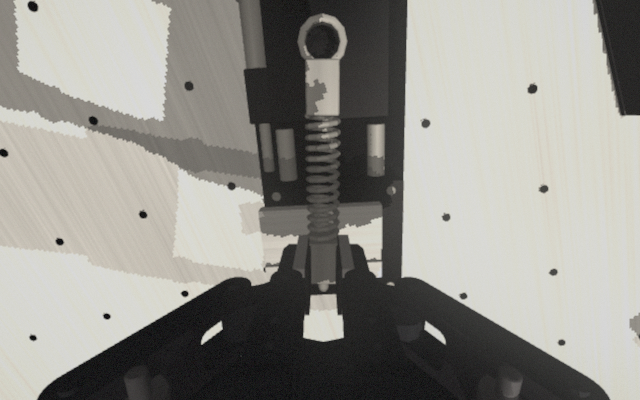

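View pics/s5.png

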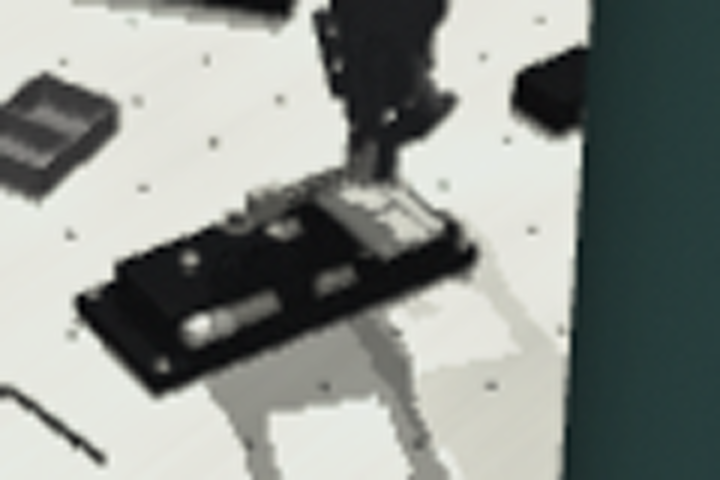

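```bash
python3 -m creep '[{"slide":[-0.05,0.01,0.2],"angular":[0,0,0]},{"slide":[0,0,0.2],"angular":[0,0,0]},{"slide":[0,0,0],"angular":[0,0,0]},{"slide":[0,0,0],"angular":[0,0,0]}]'
python3 -m creep '[{"slide":[0,0,0.06],"angular":[0,0,0]},{"slide":[0,0,0.06],"angular":[0,0,0]},{"slide":[0,0,0],"angular":[0,0,0]}]'
python3 -c "
from h import *
delta([.5017,-.2638,.2316],72)"
```

```text
time: 8.75
tool_pos: [0.5017, -0.2648, 0.2382]
tcp_rot: [-2.541, -1.846, 0.001]
wrist_force: [0.0, -0.4, -1.2]
width: 0.142
time: 9.0
tool_pos: [0.5021, -0.2653, 0.2357]
tcp_rot: [2.541, 1.846, 0.0]
wrist_force: [-0.2, -0.1, 0.5]
width: 0.139
t 9.0 pos [ 0.5021 -0.2653  0.2357] F [-0.18 -0.06  0.47] w 0.139 yaw 71.99 zax [ 3.e-04 -2.e-04 -1.e+00]
units [ 0.05  -0.034  0.163] rotz -0.0015972394208958463
```

```bash
python3 -m creep '[{"slide":[0.05,-0.03,0],"angular":[0,0,0]},{"slide":[0,0,0.05],"angular":[0,0,0]},{"slide":[0,0,0],"angular":[0,0,0]}]'
python3 -m creep '[{"slide":[0,0,0.05],"angular":[0,0,0]},{"slide":[0,0,0],"angular":[0,0,0]}]'
python3 -m creep '[{"slide":[0,0,0.05],"angular":[0,0,0]},{"slide":[0,0,0],"angular":[0,0,0]}]'
python3 -c "
from h import *
delta([.5017,-.2638,.2316],72)"
```

```text
time: 9.25
tool_pos: [0.5016, -0.2636, 0.2342]
tcp_rot: [-2.541, -1.846, 0.0]
wrist_force: [-0.5, -0.4, -1.9]
width: 0.142
time: 9.42
tool_pos: [0.5016, -0.2637, 0.2329]
tcp_rot: [-2.541, -1.846, 0.0]
wrist_force: [0.2, 0.0, -1.5]
width: 0.138
time: 9.58
tool_pos: [0.5016, -0.2636, 0.2317]
tcp_rot: [-2.541, -1.846, 0.0]
wrist_force: [-0.4, 0.8, -0.4]
width: 0.138
t 9.58 pos [ 0.5016 -0.2636  0.2317] F [-0.37  0.83 -0.42] w 0.138 yaw 72.0 zax [-4.e-04  3.e-04 -1.e+00]
units [-0.005  0.006  0.002] rotz -0.0006570283594697912
```

```bash
for i in 1; do python3 -m creep '[{"slide":[0,0,0.04],"angular":[0,0,0]},{"slide":[0,0,0],"angular":[0,0,0]}]'; done | grep -v rot
python3 -m creep '[{"slide":[0,0,0.04],"angular":[0,0,0]},{"slide":[0,0,0],"angular":[0,0,0]}]'
```

```text
time: 9.75
tool_pos: [0.5016, -0.2637, 0.2307]
wrist_force: [-0.4, -0.1, -2.2]
width: 0.138
time: 9.92
tool_pos: [0.5016, -0.2637, 0.2297]
tcp_rot: [-2.541, -1.846, 0.0]
wrist_force: [-0.4, 1.2, -1.8]
width: 0.137
```

```bash
python3 -m creep '[{"slide":[0,0,0.04],"angular":[0,0,0]},{"slide":[0,0,0],"angular":[0,0,0]}]'
python3 -m creep '[{"slide":[0,0,0.04],"angular":[0,0,0]},{"slide":[0,0,0],"angular":[0,0,0]}]'
```

```text
time: 10.08
tool_pos: [0.5017, -0.2636, 0.2287]
tcp_rot: [-2.541, -1.846, 0.0]
wrist_force: [-0.4, 0.5, -0.6]
width: 0.139
time: 10.25
tool_pos: [0.5017, -0.2637, 0.2277]
tcp_rot: [-2.541, -1.846, 0.0]
wrist_force: [0.8, 1.2, -2.0]
width: 0.138
```

```bash
python3 -m creep '[{"slide":[0,0,0.06],"angular":[0,0,0]},{"slide":[0,0,0],"angular":[0,0,0]}]'
python3 -m creep '[{"slide":[0,0,0.06],"angular":[0,0,0]},{"slide":[0,0,0],"angular":[0,0,0]}]'
```

```text
time: 10.42
tool_pos: [0.5016, -0.2637, 0.2261]
tcp_rot: [-2.541, -1.846, 0.0]
wrist_force: [-0.4, 1.7, -1.5]
width: 0.142
time: 10.58
tool_pos: [0.5016, -0.2637, 0.2246]
tcp_rot: [-2.541, -1.846, 0.0]
wrist_force: [-0.4, 0.8, -1.0]
width: 0.144
```

```bash
python3 -m creep '[{"slide":[0,0,0.06],"angular":[0,0,0]},{"slide":[0,0,0],"angular":[0,0,0]}]'
python3 -m creep '[{"slide":[0,0,0.04],"angular":[0,0,0]},{"slide":[0,0,0],"angular":[0,0,0]}]'
python3 - <<'E'
from h import *
st,p,d=snap('side','s6',(310,140,430,220),6)
st,p,d=snap('wrist','w6')
E
```

```text
time: 10.75
tool_pos: [0.5017, -0.2637, 0.2232]
tcp_rot: [-2.541, -1.846, 0.0]
wrist_force: [-0.7, 2.0, -0.2]
width: 0.14
time: 10.92
tool_pos: [0.5017, -0.2637, 0.2231]
tcp_rot: [-2.541, -1.846, 0.0]
wrist_force: [-3.0, 2.7, 5.0]
width: 0.138
```

View pics/s6.png

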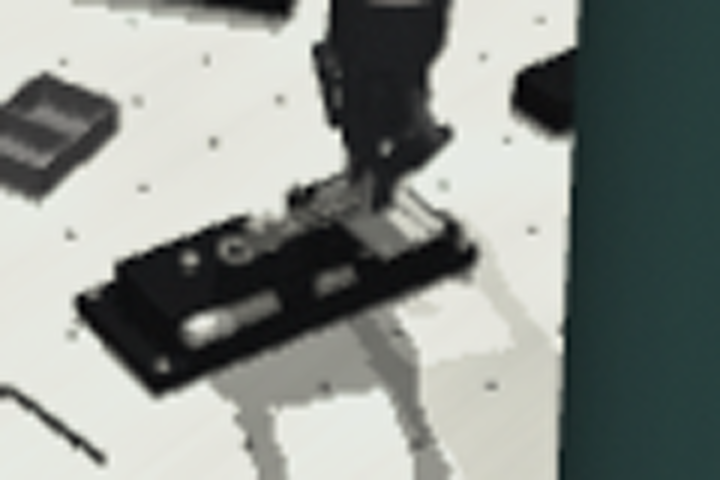

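View pics/w6.png

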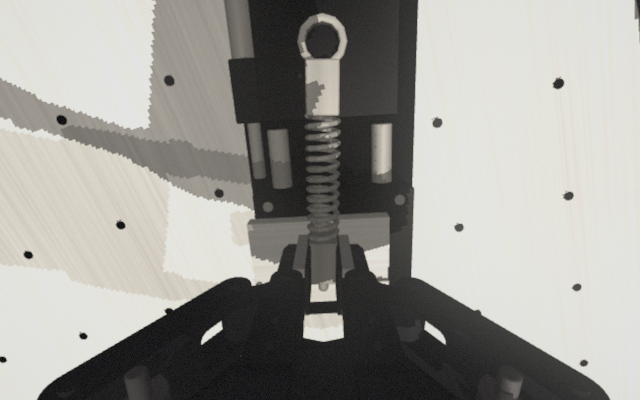

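```bash
python3 - <<'E'
from h import *
st,p,d=load('w2');C=cloud('wrist',d,st)
for u,v in [(320,175),(365,180),(345,205),(345,60),(330,80)]: print('w2',(u,v),np.median(C[v-2:v+3,u-2:u+3].reshape(-1,3),0).round(4))
st,p,d=load('w6');C=cloud('wrist',d,st)
for u,v in [(322,38),(285,50),(365,60),(322,85),(365,80),(343,40),(303,40)]: print('w6',(u,v),np.median(C[v-1:v+2,u-1:u+2].reshape(-1,3),0).round(4))
E
python3 -m creep '[{"slide":[0,0,0.04],"angular":[0,0,0]},{"slide":[0,0,0],"angular":[0,0,0]}]'
```

```text
w2 (320, 175) [ 0.481  -0.2565  0.0478]
w2 (365, 180) [ 0.519  -0.2742  0.0479]
w2 (345, 205) [ 0.4943 -0.2915  0.0483]
w2 (345, 60) [ 0.5312 -0.1709  0.048 ]
w2 (330, 80) [ 0.5147 -0.1817  0.048 ]
w6 (322, 38) [ 0.5326 -0.1651  0.0473]
w6 (285, 50) [ 0.5153 -0.1648  0.0483]
w6 (365, 60) [ 0.5485 -0.1796  0.0476]
w6 (322, 85) [ 0.5261 -0.1851  0.0677]
w6 (365, 80) [ 0.546  -0.1879  0.048 ]
w6 (343, 40) [ 0.5407 -0.1695  0.0525]
w6 (303, 40) [ 0.5242 -0.1642  0.0522]
time: 11.18
tool_pos: [0.5018, -0.2637, 0.223]
tcp_rot: [-2.541, -1.846, 0.0]
wrist_force: [-5.5, 4.7, 10.9]
width: 0.142
```

Contact came at TCP z 0.223. The block top is 19.7 mm above the plate and the ring top 4.5 mm above the anchor, so the leg is fully home: it dropped straight in where I saw the hole. I'll ease the pressure, let go and regrip at the eye block.

```bash
python3 -m creep '[{"slide":[0,0,-0.06],"angular":[0,0,0]},{"slide":[0,0,0],"angular":[0,0,0]}]'
python3 -m creep '[{"slide":[0,0,0],"angular":[0,0,0]},{"slide":[0,0,0],"angular":[0,0,0]},{"slide":[0,0,0],"angular":[0,0,0]},{"slide":[0,0,0],"angular":[0,0,0]},{"slide":[0,0,0],"angular":[0,0,0]}]' -0.2 100
python3 -c "
from h import *
delta([.5017,-.2638,.2316],72)"
```

```text
time: 11.35
tool_pos: [0.5017, -0.2637, 0.2231]
tcp_rot: [2.542, 1.846, 0.0]
wrist_force: [-2.7, 3.2, 4.4]
width: 0.139
time: 11.77
tool_pos: [0.5019, -0.2639, 0.223]
tcp_rot: [2.541, 1.846, 0.0]
wrist_force: [0.7, 0.1, 1.0]
width: 0.599
t 11.77 pos [ 0.5019 -0.2639  0.223 ] F [0.66 0.1  1.01] w 0.599 yaw 72.0 zax [ 4.e-04 -4.e-04 -1.e+00]
units [ 0.002 -0.01  -0.346] rotz -6.823561413682455e-06
```

```bash
python3 -m creep '[{"slide":[0,0,-0.8],"angular":[0,0,0]},{"slide":[0,0,-0.8],"angular":[0,0,0]},{"slide":[0.5,0,0],"angular":[0,0,0]},{"slide":[0.6,0,0],"angular":[0,0,0]},{"slide":[0.6,0,0],"angular":[0,0,0]}]'
python3 -m creep '[{"slide":[0.8,0,0],"angular":[0,0,0]},{"slide":[0.6,0,0],"angular":[0,0,0]},{"slide":[0.1,0,0],"angular":[0,0,0]},{"slide":[0,0,0],"angular":[0,0,0]},{"slide":[0,0,0],"angular":[0,0,0]}]'
python3 - <<'E'
from h import *
st,p,d=snap('wrist','w7',(230,0,420,280),3); delta([.5,-.26,.22],72)
f,cx,cy=K(imaging.camera_model('wrist'))
E
```

```text
time: 12.18
tool_pos: [0.5152, -0.2229, 0.2632]
tcp_rot: [2.542, 1.845, 0.001]
wrist_force: [-0.0, 0.3, -0.3]
width: 0.602
time: 12.6
tool_pos: [0.5264, -0.1876, 0.2626]
tcp_rot: [2.541, 1.848, -0.001]
wrist_force: [-0.1, -0.0, 0.3]
width: 0.599
t 12.65 pos [ 0.5263 -0.188   0.2627] F [-0.71  0.39  0.57] w 0.599 yaw 72.01 zax [-2.e-04 -3.e-04 -1.e+00]
units [-3.065 -0.112  1.709] rotz 0.0017486753481179562
```

View pics/w7.png

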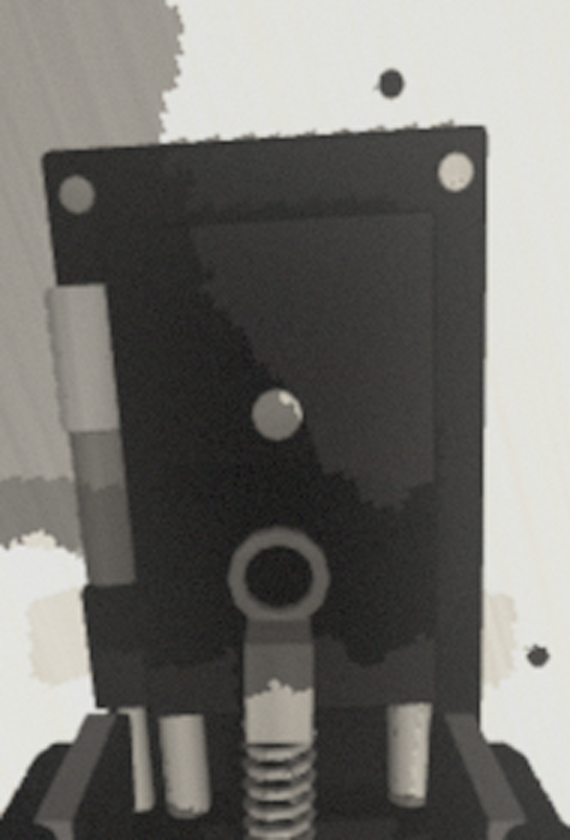

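Run:
```python
from h import *
st,p,d=load('w7')
M=R.from_rotvec(st['tcp_rot']).as_matrix()
g=lambda c,z:M.T@(at_z('wrist',230+c[0]/3,c[1]/3,z,st)-st['tool_pos'])
print('ring',g((279,577),.053),'post',g((277,414),.058),'blk',g((279,640),.068),g((279,742),.068), g((245,690),.068),g((313,690),.068))
C=cloud('wrist',d,st)
for c in [(279,670),(279,700),(279,600-58),(277,414)]:
  u,v=int(230+c[0]/3),int(c[1]/3);q=np.median(C[v-1:v+2,u-1:u+2].reshape(-1,3),0);print(c,q.round(4),(M.T@(q-st['tool_pos'])).round(4))
```

```text
ring [ 0.02194597 -0.00047539  0.20961905] post [ 0.05650519 -0.0009133   0.20460571] blk [ 0.01321035 -0.00048809  0.19462245] [-0.00910555 -0.00046262  0.19463111] [ 0.00246653 -0.00734879  0.194628  ] [0.00247468 0.00639781 0.19462524]
(279, 670) [ 0.5281 -0.1809  0.0677] [ 0.007  -0.0005  0.1949]
(279, 700) [ 0.5259 -0.1873  0.0679] [ 0.0002 -0.0005  0.1948]
(279, 542) [ 0.5351 -0.1592  0.0525] [ 0.0298 -0.0004  0.2101]
(277, 414) [ 0.5427 -0.1337  0.0574] [ 0.0564 -0.0011  0.2053]
```

```bash
python3 -m creep '[{"slide":[0.08,0,0.5],"angular":[0,0,0]},{"slide":[0,0,0.5],"angular":[0,0,0]},{"slide":[0,0,0.4],"angular":[0,0,0]},{"slide":[0,0,0.12],"angular":[0,0,0]},{"slide":[0,0,0],"angular":[0,0,0]}]'
python3 -m creep '[{"slide":[0,0,0],"angular":[0,0,0]},{"slide":[0,0,0],"angular":[0,0,0]},{"slide":[0,0,0],"angular":[0,0,0]},{"slide":[0,0,0],"angular":[0,0,0]},{"slide":[0,0,0],"angular":[0,0,0]}]' 1 90
python3 -m creep '[{"slide":[0,0,0],"angular":[0,0,0]},{"slide":[0,0,0],"angular":[0,0,0]},{"slide":[0,0,0],"angular":[0,0,0]}]'
```

```text
time: 13.07
tool_pos: [0.5259, -0.1856, 0.2225]
tcp_rot: [-2.539, -1.844, 0.004]
wrist_force: [-0.8, 0.4, -0.4]
width: 0.593
time: 13.48
tool_pos: [0.5274, -0.1859, 0.2258]
tcp_rot: [2.541, 1.846, 0.001]
wrist_force: [-1.0, 0.1, 3.5]
width: 0.135
time: 13.73
tool_pos: [0.5275, -0.1859, 0.2259]
tcp_rot: [2.541, 1.846, 0.001]
wrist_force: [-1.6, -0.6, 6.1]
width: 0.133
```

```bash
python3 -m creep '[{"slide":[-0.16,0,-0.09],"angular":[0,0.35,0]},{"slide":[-0.16,0,-0.09],"angular":[0,0.35,0]},{"slide":[0,0,0],"angular":[0,0,0]}]'
python3 -m creep '[{"slide":[-0.16,0,-0.09],"angular":[0,0.35,0]},{"slide":[-0.16,0,-0.09],"angular":[0,0.35,0]},{"slide":[0,0,0],"angular":[0,0,0]}]'
python3 - <<'E'
from h import *
st,p,d=snap('wrist','w8',(230,0,420,280),3); delta([.5,-.26,.22],72)
E
```

```text
time: 13.98
tool_pos: [0.5246, -0.194, 0.2297]
tcp_rot: [-2.519, -1.829, -0.063]
wrist_force: [1.3, 1.3, 0.6]
width: 0.134
time: 14.23
tool_pos: [0.522, -0.2018, 0.2334]
tcp_rot: [-2.494, -1.81, -0.122]
wrist_force: [1.0, 0.5, 0.5]
width: 0.134
t 14.28 pos [ 0.522  -0.2015  0.2333] F [-0.26 -0.11 -0.15] w 0.137 yaw 71.94 zax [ 0.0303  0.092  -0.9953]
units [-2.535 -0.111  0.286] rotz -0.01517791390769574
```

View pics/w8.png

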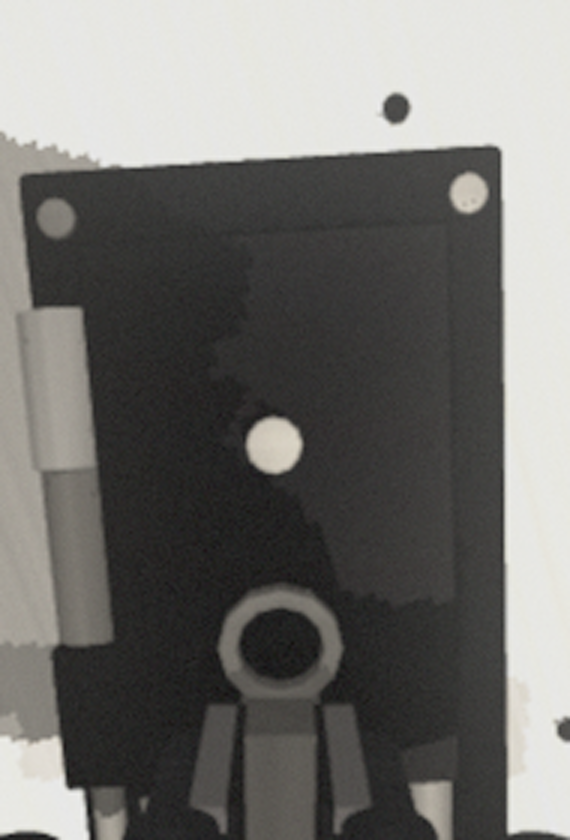

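```bash
cat >> h.py <<'E'
def meas(name,cr,cp,off=(230,0),k=3,zp=.058,tz_ring=None):
    st,p,d=load(name);M=R.from_rotvec(st['tcp_rot']).as_matrix()
    C=cloud('wrist',d,st)
    def pt(c):
        u,v=int(round(off[0]+c[0]/k)),int(round(off[1]+c[1]/k));return np.median(C[v-1:v+2,u-1:u+2].reshape(-1,3),0)
    post=at_z('wrist',off[0]+cp[0]/k,off[1]+cp[1]/k,zp,st)
    f,cx,cy=K(imaging.camera_model('wrist'));T=imaging.camera_model('wrist')['tool_from_camera']
    u,v=off[0]+cr[0]/k,off[1]+cr[1]/k
    dd=T[:3,:3]@np.array([(u-cx)/f,(v-cy)/f,1]);ring=T[:3,3]+dd*(tz_ring-T[2,3])/dd[2]
    rw=M@ring+st['tool_pos']
    yaw=np.arctan2(M[1,0],M[0,0]);X=np.array([np.cos(yaw),np.sin(yaw),0]);Y=np.array([np.sin(yaw),-np.cos(yaw),0])
    print('ring tool',ring.round(4),'world',rw.round(4),'post',post.round(4),'post-ring x,y',((post-rw)@X*1000).round(2),((post-rw)@Y*1000).round(2),'ring topz-post topz',(rw-post)[2]*1000)
    return pt
E
python3 - <<'E'
from h import *
pt=meas('w8',(281,645),(274,444),tz_ring=.1725)
print(pt((232,645)),pt((330,645)),pt((274,444)))
E
```

```text
ring tool [ 0.0205 -0.0002  0.1725] world [ 0.5334 -0.1663  0.0637] post [ 0.5428 -0.1336  0.058 ] post-ring x,y 34.03 -1.23 ring topz-post topz 5.737013306073374
[ 0.52497304 -0.16403976  0.06208857] [ 0.54138913 -0.16925522  0.06261913] [ 0.54259821 -0.13354555  0.05775838]
```

```bash
python3 -m creep '[{"slide":[-0.17,-0.04,-0.1],"angular":[0,0.35,-0.12]},{"slide":[0.2,0,0],"angular":[0,0,0]},{"slide":[0.2,0,0],"angular":[0,0,0]},{"slide":[0,0,0],"angular":[0,0,0]}]'
python3 -m creep '[{"slide":[0.2,0,0],"angular":[0,0,0]},{"slide":[0.2,0,0],"angular":[0,0,0]},{"slide":[0.1,0,0],"angular":[0,0,0]},{"slide":[0,0,0],"angular":[0,0,0]}]'
python3 - <<'E'
from h import *
st,p,d=snap('wrist','w9',(230,0,420,280),3); delta([.5,-.26,.22],72)
E
```

```text
time: 14.62
tool_pos: [0.5227, -0.195, 0.2362]
tcp_rot: [-2.473, -1.813, -0.15]
wrist_force: [-1.4, -2.2, -2.1]
width: 0.136
time: 14.95
tool_pos: [0.5264, -0.1834, 0.2379]
tcp_rot: [-2.472, -1.814, -0.15]
wrist_force: [-1.8, -4.8, -2.6]
width: 0.135
t 15.0 pos [ 0.5263 -0.1836  0.2379] F [-1.86 -5.19 -2.99] w 0.131 yaw 72.53 zax [ 0.0367  0.1153 -0.9927]
units [-3.293 -0.086  0.32 ] rotz 0.13356334916454315
```

View pics/w9.png

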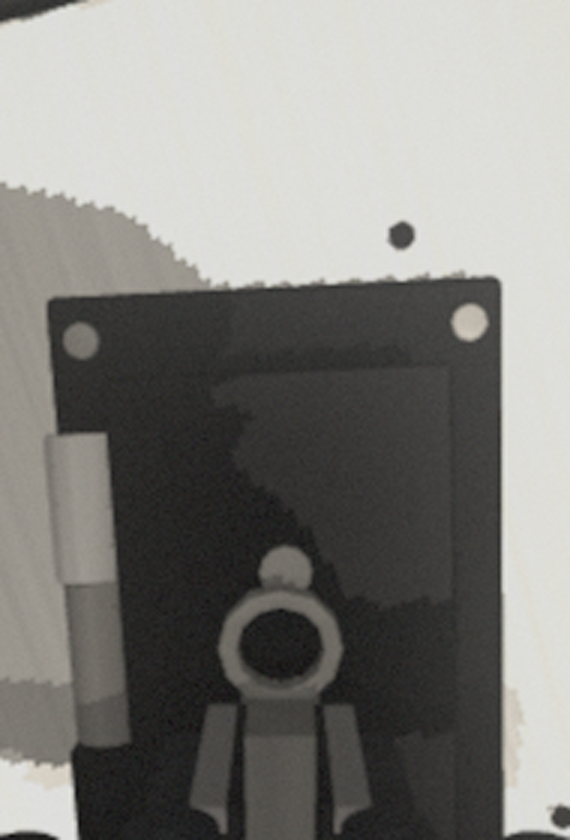

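Run:
```python
from h import *
pt=meas('w9',(281,645),(286,570),tz_ring=.1725)
print(pt((232,645)),pt((330,645)),pt((286,562)))
```

```text
ring tool [ 0.0206 -0.0002  0.1725] world [ 0.5386 -0.1439  0.0692] post [ 0.5429 -0.1333  0.058 ] post-ring x,y 11.4 0.94 ring topz-post topz 11.150488491001449
[ 0.5302603  -0.14155827  0.06791453] [ 0.54665497 -0.14671127  0.06852133] [ 0.54323487 -0.1317383   0.05756593]
```

```bash
python3 -m creep '[{"slide":[0.15,0.02,0],"angular":[0,0,0]},{"slide":[0.15,0.02,0],"angular":[0,0,0]},{"slide":[0.14,0,0],"angular":[0,0,0]},{"slide":[0,0,0],"angular":[0,0,0]}]'
python3 - <<'E'
from h import *
st,p,d=snap('wrist','w10',(230,140,420,280),4); delta([.5,-.26,.22],72)
E
```

```text
time: 15.33
tool_pos: [0.5301, -0.1738, 0.239]
tcp_rot: [-2.472, -1.814, -0.149]
wrist_force: [-3.3, -7.3, -2.8]
width: 0.132
t 15.38 pos [ 0.5301 -0.174   0.2389] F [-3.8  -7.66 -2.77] w 0.132 yaw 72.53 zax [ 0.0355  0.1146 -0.9928]
units [-3.708 -0.114  0.315] rotz 0.13150453328914224
```

View pics/w10.png

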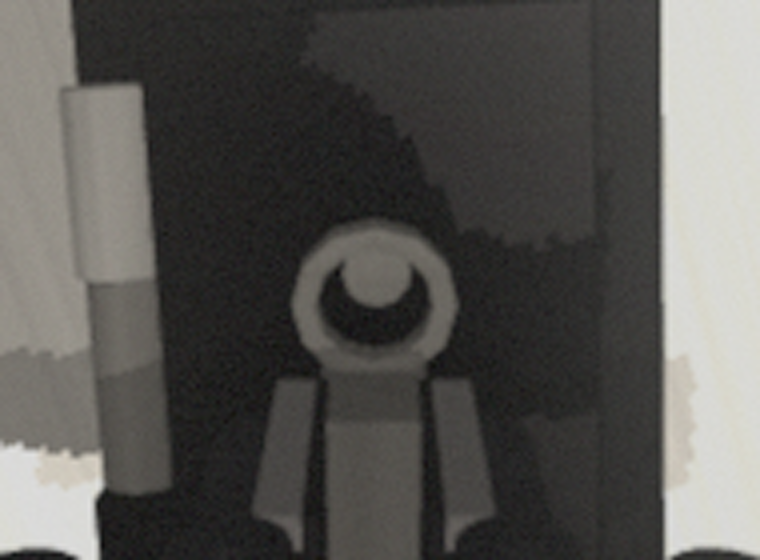

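Run:
```python
from h import *
pt=meas('w10',(375,300),(376,274),off=(230,140),k=4,tz_ring=.1725)
print(pt((310,300)),pt((442,300)),pt((376,275)))
```

```text
ring tool [ 0.0206 -0.0002  0.1725] world [ 0.5423 -0.1345  0.0702] post [ 0.5427 -0.1338  0.058 ] post-ring x,y 0.8 0.18 ring topz-post topz 12.206790438870406
[ 0.53404859 -0.13252057  0.06876496] [ 0.55028064 -0.13717027  0.06958386] [ 0.54262041 -0.13399112  0.05765318]
```

```bash
python3 -m creep '[{"slide":[0.17,0,0.11],"angular":[0,-0.35,0]},{"slide":[0.17,0,0.11],"angular":[0,-0.35,0]},{"slide":[0,0,0],"angular":[0,0,0]}]'
python3 - <<'E'
from h import *
st,p,d=snap('wrist','w11',(230,140,420,280),4); delta([.5,-.26,.22],72)
E
```

```text
time: 15.63
tool_pos: [0.5327, -0.165, 0.234]
tcp_rot: [-2.497, -1.833, -0.087]
wrist_force: [-3.1, -7.8, -2.8]
width: 0.137
t 15.68 pos [ 0.5327 -0.1652  0.2342] F [-4.12 -8.   -2.56] w 0.138 yaw 72.55 zax [ 0.0204  0.0681 -0.9975]
units [-4.042 -0.111  0.281] rotz 0.136400372623104
```

View pics/w11.png

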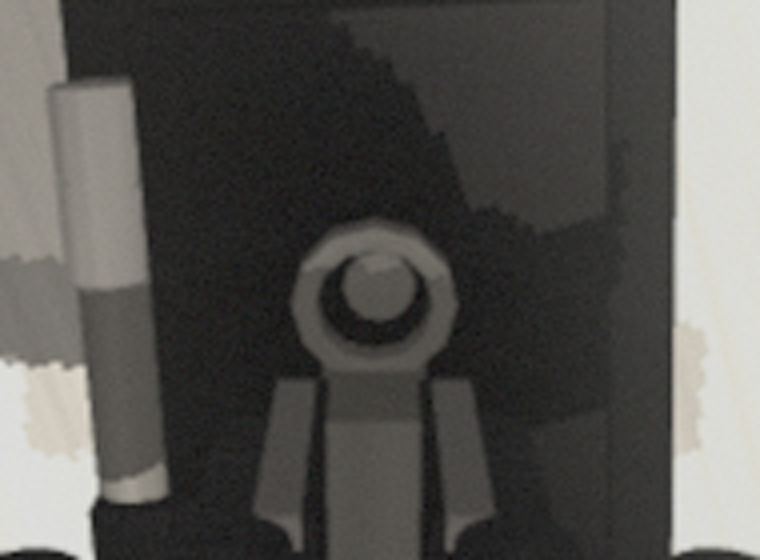

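Run:
```python
from h import *
pt=meas('w11',(375,300),(379,288),off=(230,140),k=4,tz_ring=.1725)
print(pt((310,300)),pt((442,300)),pt((376,285)))
```

```text
ring tool [ 2.050e-02 -1.000e-04  1.725e-01] world [ 0.5422 -0.1338  0.0634] post [ 0.5427 -0.1338  0.058 ] post-ring x,y 0.1 0.55 ring topz-post topz 5.384172178198504
[ 0.53382879 -0.13190627  0.06187421] [ 0.55018292 -0.13626586  0.0634343 ] [ 0.54253773 -0.13306083  0.05816064]
```

```bash
python3 -m creep '[{"slide":[0.17,0.01,0.11],"angular":[0,-0.35,0]},{"slide":[0,0,0],"angular":[0,0,0]}]'
python3 -m creep '[{"slide":[0.17,0,0.11],"angular":[0,-0.35,0]},{"slide":[0,0,0],"angular":[0,0,0]}]'
python3 - <<'E'
from h import *
st,p,d=snap('wrist','w12',(230,140,420,280),4); delta([.5,-.26,.22],72)
E
```

```text
time: 15.85
tool_pos: [0.5342, -0.1609, 0.2316]
tcp_rot: [-2.51, -1.841, -0.057]
wrist_force: [-3.4, -8.1, -2.9]
width: 0.135
time: 16.02
tool_pos: [0.5354, -0.1567, 0.229]
tcp_rot: [-2.522, -1.849, -0.026]
wrist_force: [-2.8, -6.9, -2.5]
width: 0.136
t 16.07 pos [ 0.5355 -0.1568  0.2292] F [-2.9  -7.59 -2.52] w 0.132 yaw 72.53 zax [ 0.0053  0.0219 -0.9997]
units [-4.369 -0.115  0.269] rotz 0.13308240625717005
```

View pics/w12.png

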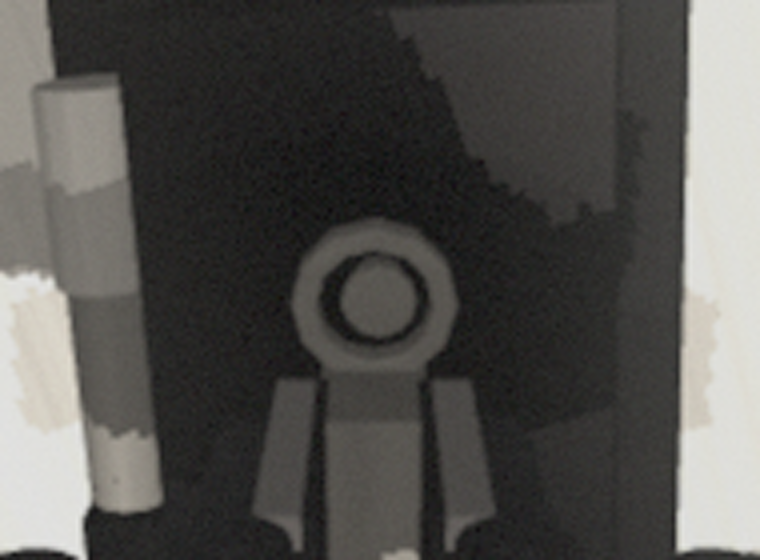

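```bash
python3 -m creep '[{"slide":[0.15,0.015,0.11],"angular":[0,-0.32,0]},{"slide":[0,0,0],"angular":[0,0,0]}]'
python3 -m creep '[{"slide":[0,0,0.03],"angular":[0,0,0]},{"slide":[0,0,0],"angular":[0,0,0]}]'
python3 - <<'E'
from h import *
st,p,d=snap('wrist','w13',(230,140,420,280),4); delta([.5,-.26,.22],72)
pt=meas('w13',(375,300),(379,300),off=(230,140),k=4,tz_ring=.1725)
for c in [(310,300),(442,300),(375,235),(378,302),(250,250),(520,350)]: print(c,pt(c).round(4))
E
```

```text
time: 16.23
tool_pos: [0.5369, -0.1533, 0.2264]
tcp_rot: [-2.532, -1.857, 0.002]
wrist_force: [-3.1, -7.8, -2.0]
width: 0.135
time: 16.4
tool_pos: [0.5369, -0.1536, 0.226]
tcp_rot: [-2.532, -1.857, 0.001]
wrist_force: [-3.2, -7.0, -1.0]
width: 0.131
t 16.45 pos [ 0.537  -0.1536  0.2261] F [-4.   -7.92 -2.46] w 0.134 yaw 72.49 zax [-1.4e-03  9.0e-04 -1.0e+00]
units [-4.503 -0.129  0.241] rotz 0.12328883246263445
ring tool [ 2.040e-02 -1.000e-04  1.725e-01] world [ 0.5427 -0.134   0.0535] post [ 0.5436 -0.1325  0.058 ] post-ring x,y 1.66 0.49 ring topz-post topz -4.495990977165798
(310, 300) [ 0.5346 -0.1324  0.052 ]
(442, 300) [ 0.5506 -0.1367  0.053 ]
(375, 235) [ 0.5454 -0.1258  0.0526]
(378, 302) [ 0.5431 -0.1331  0.0576]
(250, 250) [ 0.5281 -0.124   0.0481]
(520, 350) [ 0.5587 -0.1491  0.0475]
```

View pics/w13.png

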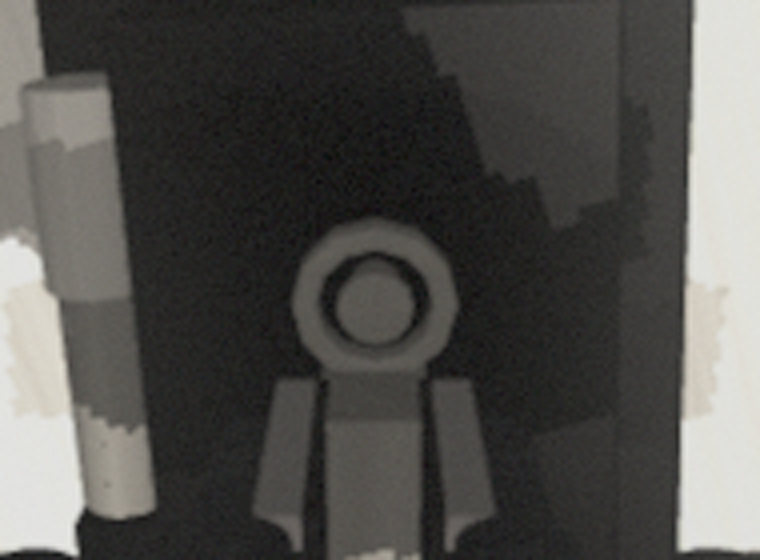

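```bash
python3 -m creep '[{"slide":[-0.06,0,0.02],"angular":[0,0,0]},{"slide":[-0.06,0,0],"angular":[0,0,0]},{"slide":[0,0,0],"angular":[0,0,0]}]'
python3 -m creep '[{"slide":[-0.04,0,0],"angular":[0,0,0]},{"slide":[0,0,0],"angular":[0,0,0]}]'
```

```text
time: 16.7
tool_pos: [0.5362, -0.1564, 0.2259]
tcp_rot: [-2.533, -1.856, -0.0]
wrist_force: [-2.9, -5.7, -0.7]
width: 0.135
time: 16.87
tool_pos: [0.536, -0.1568, 0.2259]
tcp_rot: [-2.532, -1.855, -0.002]
wrist_force: [-3.5, -2.5, 0.7]
width: 0.137
```

```bash
python3 -m creep '[{"slide":[0,0,0],"angular":[0,0,0]},{"slide":[0,0,0],"angular":[0,0,0]},{"slide":[0,0,0],"angular":[0,0,0]},{"slide":[0,0,0],"angular":[0,0,0]},{"slide":[0,0,0],"angular":[0,0,0]}]' -0.2
python3 -m creep '[{"slide":[0,0,-0.5],"angular":[0,0,0]},{"slide":[0,0,-0.8],"angular":[0,0,0]},{"slide":[0,0,-0.8],"angular":[0,0,0]},{"slide":[-0.6,0,-0.8],"angular":[0,0,0]},{"slide":[-1,0,-0.6],"angular":[0,0,0]}]'
python3 -m creep '[{"slide":[-0.8,0,0],"angular":[0,0,0]},{"slide":[-0.8,0,-0.4],"angular":[0,0,0]},{"slide":[-0.8,0,0],"angular":[0,0,0]},{"slide":[0,0,0],"angular":[0,0,0]},{"slide":[0,0,0],"angular":[0,0,0]}]'
python3 - <<'E'
from h import *
st,p,d=snap('wrist','w14',(250,0,420,260),3);delta([.5,-.26,.22],72)
st,p,d=snap('side','s14',(310,140,430,220),6)
E
```

```text
time: 17.28
tool_pos: [0.537, -0.1569, 0.2264]
tcp_rot: [2.534, 1.857, 0.005]
wrist_force: [-0.5, -0.9, -0.5]
width: 0.602
time: 17.7
tool_pos: [0.5253, -0.1945, 0.3165]
tcp_rot: [2.53, 1.86, 0.007]
wrist_force: [-0.3, -0.3, -0.2]
width: 0.597
time: 18.12
tool_pos: [0.5062, -0.2534, 0.3244]
tcp_rot: [2.536, 1.854, 0.005]
wrist_force: [0.5, 0.0, -0.6]
width: 0.599
t 18.17 pos [ 0.5063 -0.2526  0.324 ] F [ 0.45 -0.36 -0.2 ] w 0.601 yaw 72.41 zax [ 0.0022  0.0021 -1.    ]
units [-0.368 -0.156  4.158] rotz 0.1024930942348945
```

View pics/w14.png

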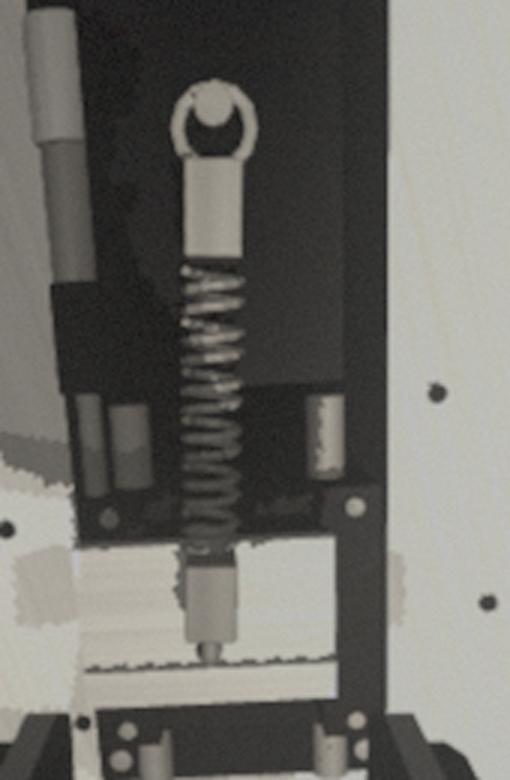

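View pics/s14.png

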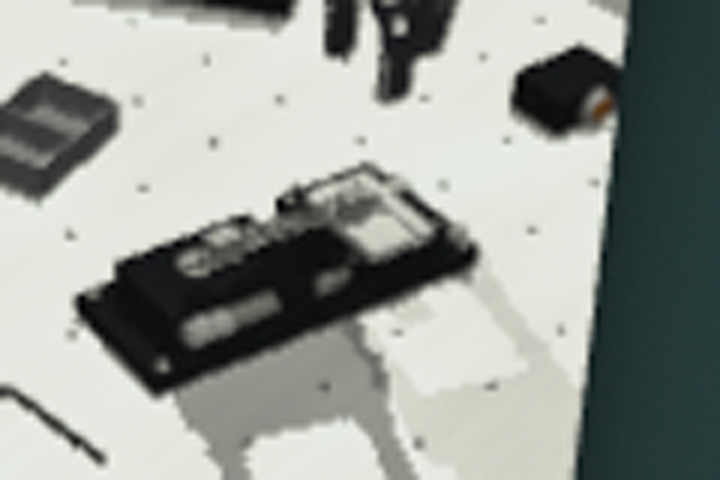

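Run:
```python
from h import *
st,p,d=load('w14');C=cloud('wrist',d,st)
def pt(c,r=1):
    u,v=int(round(250+c[0]/3)),int(round(c[1]/3));return np.median(C[v-r:v+r+1,u-r:u+r+1].reshape(-1,3),0)
for n,c in dict(legblk_front=(212,585),legblk_back=(212,625),eyeblk=(213,180),eyeblk2=(213,240),head=(213,103),ringL=(180,125),ringR=(250,125),plate=(130,600),plate2=(300,600),anchor=(290,200)).items(): print(n,pt(c).round(4))
a=lambda c,z:at_z('wrist',250+c[0]/3,c[1]/3,z,st)
X=np.array([np.cos(np.radians(75.1)),np.sin(np.radians(75.1)),0])
post=a((213,103),.058);e=a((210,703),.048);leg=a((209,650),.06);b1=a((211,603),.068);b2=a((213,207),.068)
print('post-plate edge',(post-e)@X,'blocks',np.linalg.norm(b2-b1)); f=a((210,540),.048);print('post-far edge',(post-f)@X)
```

```text
legblk_front [ 0.5069 -0.2463  0.0673]
legblk_back [ 0.5035 -0.2569  0.0679]
eyeblk [ 0.5371 -0.1516  0.0686]
eyeblk2 [ 0.5331 -0.1641  0.0684]
head [ 0.5428 -0.1337  0.0579]
ringL [ 0.5338 -0.1349  0.0525]
ringR [ 0.55   -0.1404  0.0534]
plate [ 0.4802 -0.2488  0.0476]
plate2 [ 0.528  -0.2643  0.048 ]
anchor [ 0.5557 -0.1595  0.048 ]
post-plate edge 0.160882732658876 blocks 0.09868142068078493
post-far edge 0.11019254631196443
```

Run:
```python
from h import *
snap('scene','f1');order.finish_job();print(bot.read_state()['time'])
```

```text
the job is handed in; nothing more can be done
the job is handed in; nothing more can be done
```

View pics/f1.png

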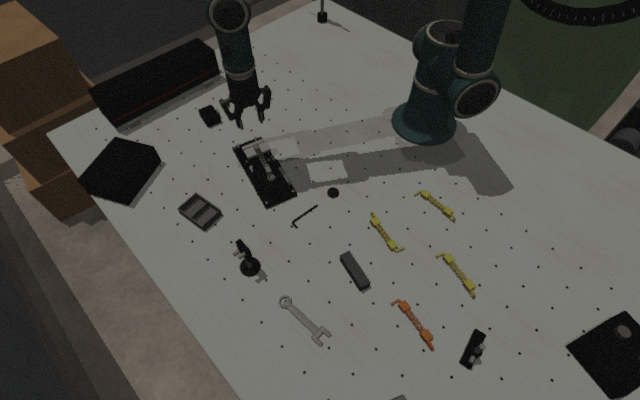

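The spring is fitted and I handed the job in at about 18 s; no verdict is reported. I lowered the leg into the hole, regripped at the eye block, stretched the spring and set the eye down over the post. Then I let go and raised the gripper clear.

- **Leg:** it dropped straight into the hole where the wrist camera showed it, so I never had to feel along the groove. The block then met the plate. I stepped down once more after contact, which took the wrist force to about 13 N before I backed off.
- **Eye:** the ring's top is about 5 mm above the anchor block and about 5 mm below the top of the post head, so it is right down under the head.
- **Carriage:** the plate's edge is 160.9 mm from the post, against 161 mm expected with the carriage home against its stop.
- **Stretch:** it peaked at about 25 mm by my estimate, and the spring is now stretched by about 19 mm.
- **Other things:** in the last scene picture the other objects look unmoved.

The measured heights were about 2 mm high throughout, which is within the calibration limit, so I judged heights against the plate and anchor tops instead.

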